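Hold the soaking tank's lid open for the float bowl

TASK

One of the two soaking tanks has the rectangular carburettor float bowl standing in front of it, ready to go in; the round intake trumpet stands before the other. Raise the lid of the float bowl's tank and hold it open at about 60 degrees from shut, so that a colleague can load the bowl; the lid falls shut if let go, so finish while you are still holding it there, steady. Keep the other tank's lid shut, and leave the bowl, the trumpet and everything else on the bench where it is.

Things in the scene. Friction and masses are not known exactly. Their poses are not given: they have to be found in the camera images.
- tank_a: One of two identical fixed steel soaking tanks, 190 deep (its x) x 220 wide (its y) x 100 mm high, empty, walls 6 mm, with a dark control panel on the front. Origin: centre of the underside; z up; its front faces its own -x, roughly towards the robot (turned up to 0.2 rad). Either tank may stand on the left or the right.
- lid_a (a joint): Angle in rad of the hinged aluminium lid of tank_a: 0 shut (lid level), growing as its front edge rises, pi/2 upright, stop at 1.9. The lid is 6 mm thick, 0.5 to 0.8 kg, hinged on the tank's far (+x) top edge with almost no friction: let go below upright, it falls shut.
- hinge_a (a point): Middle of the hinge line of lid_a, 103 mm above the bench; the line runs along tank_a's y.
- handle_a (a point): Middle of the grip bar of lid_a: a round steel bar 12 mm thick, 120 mm long, parallel to the hinge line, in the plane of the lid and 50 mm out from its front edge, carried by a 12 mm rod at each end, so fingers fit between bar and lid; 240 mm from the hinge line, 103 mm above the bench when shut; it moves with the lid.
- front_a (a point): Point on the bench 140 mm out from the middle of tank_a's front face: the waiting place before that tank; the part that waits there stands within 50 mm of this point.
- tank_b: One of two identical fixed steel soaking tanks, 190 deep (its x) x 220 wide (its y) x 100 mm high, empty, walls 6 mm, with a dark control panel on the front. Origin: centre of the underside; z up; its front faces its own -x, roughly towards the robot (turned up to 0.2 rad). Either tank may stand on the left or the right.
- lid_b (a joint): Angle in rad of the hinged aluminium lid of tank_b: 0 shut (lid level), growing as its front edge rises, pi/2 upright, stop at 1.9. The lid is 6 mm thick, 0.5 to 0.8 kg, hinged on the tank's far (+x) top edge with almost no friction: let go below upright, it falls shut.
- hinge_b (a point): Middle of the hinge line of lid_b, 103 mm above the bench; the line runs along tank_b's y.
- handle_b (a point): Middle of the grip bar of lid_b: a round steel bar 12 mm thick, 120 mm long, parallel to the hinge line, in the plane of the lid and 50 mm out from its front edge, carried by a 12 mm rod at each end, so fingers fit between bar and lid; 240 mm from the hinge line, 103 mm above the bench when shut; it moves with the lid.
- front_b (a point): Point on the bench 140 mm out from the middle of tank_b's front face: the waiting place before that tank; the part that waits there stands within 50 mm of this point.
- float_bowl: Carburettor float bowl: small rectangular open aluminium casting, 56 x 40 mm body with a 72 x 56 mm flange at its top, 32 mm high, loose, 0.15 kg, standing on the bench before one of the tanks. Origin: centre of the underside.
- trumpet: Intake trumpet: round open aluminium tube, 44 mm across at the foot flaring to 68 mm at the top, 46 mm high, loose, standing on the bench before the other tank. Origin: centre of the underside.
- spray_can: Bystander: white spray can, 66 mm across, 190 mm high, loose, on the right of the bench. Leave alone.
- screwdriver: Bystander: screwdriver lying roughly along x on the bench, between the two waiting places, loose. Leave alone.
- spanner: Bystander: spanner lying on the right of the bench, loose. Leave alone.
- cup: Bystander: plastic cup, 70 mm across, 80 mm high, loose, beside the tanks on the left. Leave alone.
Mind the look-alikes: they are no part of the job. Leave any orange look-alike of the float_bowl alone.

How it is judged:
By the outcome, as a careful person would: the job done as asked, in the order asked, and still so for the second after the job is handed in, while the arm keeps its last pose, push and grip.
It also fails if it takes over 40 s, if anything falls off the work surface, if the arm or the gripper's body presses on something with over 40 N, if the wrist force passes 120 N, or if a joint passes its speed limit or range.

ROBOT

A 6-joint arm with a two-finger parallel gripper is mounted at the origin on the work surface. World frame = base frame: x ahead of the robot, y to its left, z up, the work surface at z = 0. Lengths are in m, angles in rad, forces in N, time in s.
With the tool pointing down it reaches from about 0.35 to 0.775 m from the base axis. Payload 7.3 kg.
Tool frame: the origin (TCP) lies at the very end of the fingers, on their centre line; the grasp point (between the pads) lies 19 mm behind it; z points along the fingers, y is the line along which they close (so a half turn about z gives the same grasp; the last joint's range is limited). The gripper opens to 92 mm and grips with 3 to 60 N. Pads are 19 mm wide; open, the fingers measure 130 mm over their backs; the gripper's body (75 mm by 190 mm) begins 47 mm behind the grasp point.
Start: joints at [1.121, 0.342, 1.524, -0, 1.275, -0.146], TCP at [0.157, 0.501, 0.206] pointing down, gripper open.
Joint ranges: [-2.53, 2.53], [-0.77, 2.02], [0.04, 2.7], [-1, 4.14], [0.28, 2.66], [-3.11, 3.11]. Speed limits (rad/s): [2.57, 2.57, 3.14, 3.14, 3.14, 3.14].

INTERFACE

Orientations are given as [roll, pitch, yaw] about the fixed x, y, z axes, in that order (R = Rz(yaw) Ry(pitch) Rx(roll)).
In Python, from cell import observe, read_camera, get_calibration, hand_in, search_frame gives the robot as it stands.
- The arm moves only by the tool step_arm, never from a script. Its argument "commands" is a list of rows, each an object with "translation": the shift along the tool's x, y, z in mm, a list of three; "roll": the turn about the tool's z in rad. In form: [{"translation": [x, y, z], "roll": roll}, ...]. A call has 1 to 20 rows; each row shifts and turns the commanded pose from where the row before left it, along the tool's axes as they then stand; what a row does not reach is not made up. A row lasts 1/12 s, in which the tool goes at most 41.7 mm and 7.16 degrees, less where a joint would pass 70% of its speed; a pose out of reach is approached as far as the arm can. A call is refused whole if a number of a shift passes 41.7 or a number of a turn 0.125, either way. A call with a gripper value outside its range is refused whole. "fingers" is the opening, from 0 (shut) to 1 (fully open), set as the call begins (left out, the last holds). The fingers move at their own pace and stop on an object; "grip_force" is the grip in N (left out, the last holds). Time passes only in rows, so rows that do not move let the fingers close. It gives the time, the measured TCP pose, the force, the opening and the grip force at its end, in the units of the state.
- observe(): the state, without advancing time (a new reading comes with each control period).
- read_camera(name): name is "side" or "top" or "wrist"; returns the picture (384x512x3 uint8, red, green, blue); there is no depth.
- get_calibration(name): a dict with "camera_matrix" (3x3 intrinsics, pixels), "world_from_camera" (4x4, takes a point from camera to world coordinates). Camera axes: x right, y up, looking along -z (the intrinsics and any distortion apply to the point x, -y, -z); pixel columns grow to the right and rows downward; lengths in m; the calibration is good to about 2 mm. A picture is of the moment at which its call begins: read the wrist's pose just before it. get_calibration takes no time and is no camera call; for the wrist camera it gives the pose at the moment of the call.
- hand_in(): hands the job in; it is judged then, once.
Trained networks look in the newest picture that a camera, given by its name, has taken for a name from the list of things; names that differ only in an ending like _2 or _b are one class to them, and where a whole thing is asked for, a point or a joint stands for the part that bears it (a point fixed in the world has none). Each returns a list of dicts, best first, with "confidence" (0 to 1); they miss things now and then, are a little off and sometimes report something else, mostly with a low value. They report only what shows in the picture. A call takes as long as a camera call. They do not tell look-alikes from the thing itself.
- search_frame(camera, name): "at" ([x, y, z] in m, in world coordinates, good to about 4 mm: the middle of the surface that is visible of it).
The state is a dict: "time": time; "qpos": joint angles; "qvel": joint speeds; "joint_efforts": joint torques, N m; "tool_pos": TCP position; "tool_rot": TCP orientation; "contact_force": force on the tool from outside, world axes, zero at the start; "torque": the same for the moment, N m; "opening": finger opening in m; "grip_force": force on a finger pad.
Only numpy, scipy, OpenCV 4.12 (cv2) and the standard library are available. Lean on these libraries where they do the work, as an engineer would, in place of code of your own. Each camera call takes 0.05 s, during which the arm holds its last target. There are 200 camera calls.

## Working session

There is one attempt and no reset: what is moved stays moved. The work goes in short steps, Python scripts to look and compute and a tool call to move; the robot and the scene stay as the last step left them, time stands still between calls to the robot, and variables do not carry over. Pictures are saved under pics/ and viewed, at most 10 in all, crops included, and the job is handed in when it is done.

Besides the shell and the picture viewer there is one more tool, called after "Emit:" by a JSON object that holds its "op" and its "data", one argument or row to a line. step_arm: Moves the arm, as the interface text tells. Its arguments: {"type":"object","properties":{"commands":{"type":"array"},"fingers":{"type":"number"},"grip_force":{"type":"number"}},"required":["commands"]}

```bash
mkdir -p pics; python3 - <<'E'
from cell import *
import cv2
s=observe();print(s['time'],s['tool_pos'],s['tool_rot'],s['opening'])
for c in('top','side'):
    im=read_camera(c);cv2.imwrite(f'pics/{c}0.png',im[:,:,::-1])
    for n in('float_bowl','trumpet','handle_a','tank_a','hinge_a','lid_a','screwdriver','spray_can','cup'):
        if c=='side' and n in('cup','spray_can','screwdriver','lid_a'):continue
        print(c,n,[(d['at'] if isinstance(d['at'],list) else d['at'].round(3).tolist(),round(d['confidence'],2)) for d in search_frame(c,n)])
k=get_calibration('top');print(k)
E
```

```text
0.0 [0.15682156 0.5005607  0.20504377] [-3.14004394e+00 -2.27746673e-04  2.83784203e+00] 0.09175586794747988
top float_bowl [([0.3687, 0.3051, 0.0278], 0.85), ([0.2839, 0.4172, 0.0349], 0.8), ([0.5996, 0.1924, 0.1047], 0.75), ([0.3851, 0.1938, 0.0327], 0.55)]
top trumpet [([0.3312, -0.1652, 0.0423], 0.87), ([0.5957, 0.1896, 0.1077], 0.47)]
top handle_a [([0.5455, -0.1903, 0.108], 0.93), ([0.6035, 0.1941, 0.1079], 0.81)]
top tank_a [([0.6, 0.1905, 0.1038], 0.93), ([0.5423, -0.1878, 0.1036], 0.88)]
top hinge_a [([0.5444, -0.1911, 0.1063], 0.66), ([0.5949, 0.1902, 0.1091], 0.6)]
top lid_a [([0.5484, -0.1936, 0.1125], 0.74), ([0.5439, -0.1871, 0.1056], 0.64), ([0.6018, 0.194, 0.1091], 0.61), ([0.3845, 0.1945, 0.0319], 0.35)]
top screwdriver [([0.3154, 0.0005, 0.0256], 0.77)]
top spray_can [([0.4998, -0.4333, 0.1657], 0.79), ([0.5462, -0.1938, 0.1102], 0.74)]
top cup [([0.5483, 0.4283, 0.0493], 0.76)]
side float_bowl [([0.2792, 0.4032, 0.0288], 0.76), ([0.3685, 0.2986, 0.0276], 0.66), ([0.3808, 0.1815, 0.0303], 0.61)]
side trumpet [([0.3381, -0.1565, 0.0371], 0.93), ([0.5222, -0.2456, 0.106], 0.18)]
side handle_a [([0.5957, 0.1794, 0.1042], 0.73), ([0.5412, -0.2116, 0.1076], 0.56)]
side tank_a [([0.5781, 0.1364, 0.1042], 0.74), ([0.5229, -0.2427, 0.1065], 0.67), ([0.5384, 0.404, 0.0669], 0.47)]
side hinge_a [([0.58, 0.1362, 0.1059], 0.94), ([0.5208, -0.2393, 0.1031], 0.64)]
{'camera_matrix': array([[396.39370039,   0.        , 258.1756429 ],
       [  0.        , 396.39370039, 194.01523978],
       [  0.        ,   0.        ,   1.        ]]), 'world_from_camera': array([[-0.00686087,  0.98458454, -0.17477477,  0.33086566],
       [-0.99974836, -0.0104867 , -0.01983067, -0.01507611],
       [-0.02135778,  0.17459474,  0.98440872,  1.15102462],
       [ 0.        ,  0.        ,  0.        ,  1.        ]])}
```

View pics/top0.png

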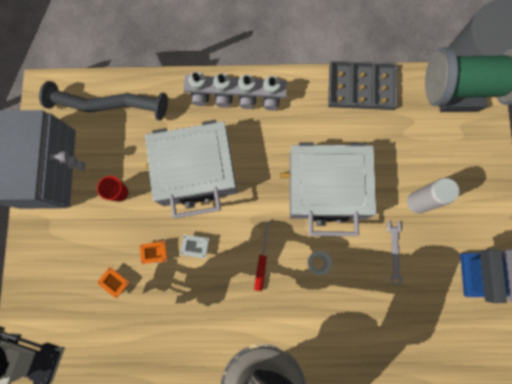

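View pics/side0.png

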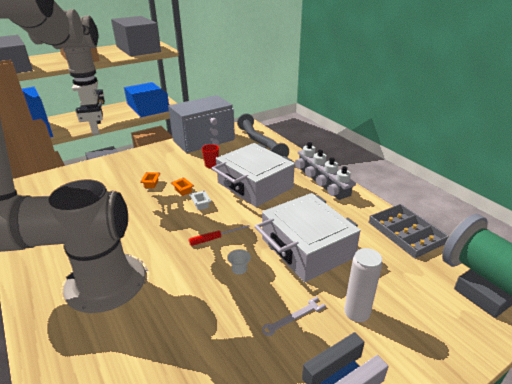

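The grey float bowl (pixel 194,246) stands before the left tank, with its bar at about (173,216)–(220,208). The trumpet (320,262) stands before the right tank, and the two orange parts are look-alikes.

```bash
cat > h.py <<'E'
import numpy as np
def px2w(k,u,v,z):
    K=np.array(k['camera_matrix']);T=np.array(k['world_from_camera'])
    r=np.linalg.solve(K,[u,v,1.]);d=T[:3,:3]@(r*[1,-1,-1]);o=T[:3,3]
    return o+d*(z-o[2])/d[2]
def totool(s,d):
    from scipy.spatial.transform import Rotation as R
    return R.from_euler('xyz',s['tool_rot']).inv().apply(d)
E
python3 - <<'E'
from cell import *
from h import *
k=get_calibration('top');s=observe()
for u,v in[(173,216),(220,208),(146,137),(226,122),(234,188),(153,204)]:print(u,v,px2w(k,u,v,.105).round(3))
b=(px2w(k,173,216,.105)+px2w(k,220,208,.105))/2
print(b,totool(s,np.r_[b[:2],.22]-s['tool_pos'])*1000)
E
```

```text
173 216 [0.459 0.234 0.105]
220 208 [0.48  0.108 0.105]
146 137 [0.68  0.315 0.105]
226 122 [0.72  0.094 0.105]
234 188 [0.534 0.071 0.105]
153 204 [0.492 0.289 0.105]
[0.46960362 0.17089016 0.105     ] [-396.98099546 -221.48457594  -14.25452555]
```

Emit:
{"op": "step_arm", "data": {
  "commands": [
    {"translation":[-26,-14.5,-3],"roll":0},
    {"translation":[-26,-14.5,-3],"roll":0},
    {"translation":[-26,-14.5,-3],"roll":0},
    {"translation":[-26,-14.5,-3],"roll":0},
    {"translation":[-26,-14.5,-3],"roll":0},
    {"translation":[-26,-14.5,-3],"roll":0},
    {"translation":[-26,-14.5,-3],"roll":0},
    {"translation":[-26,-14.5,-3],"roll":0},
    {"translation":[-26,-14.5,-3],"roll":0},
    {"translation":[-26,-14.5,-3],"roll":0},
    {"translation":[-26,-14.5,-3],"roll":0},
    {"translation":[-26,-14.5,-3],"roll":0},
    {"translation":[-26,-14.5,-3],"roll":0},
    {"translation":[-26,-14.5,-3],"roll":0},
    {"translation":[-26,-14.5,-3],"roll":0}
  ],
  "fingers": 0.45,
  "grip_force": 25
}}

```text
time: 2.05
tool_pos: [0.465, 0.1755, 0.251]
tool_rot: [3.141, 0.0, 2.838]
contact_force: [0.0, 0.8, -0.2]
opening: 0.0414
grip_force: 0.0
```

Emit:
{"op": "step_arm", "data": {
  "commands": [
    {"translation":[0,0,0],"roll":0.12},
    {"translation":[0,0,0],"roll":0.12},
    {"translation":[0,0,0],"roll":0.12},
    {"translation":[0,0,0],"roll":0.12},
    {"translation":[0,0,0],"roll":0.12},
    {"translation":[0,0,0],"roll":0.12},
    {"translation":[0,0,0],"roll":0.12},
    {"translation":[0,0,0],"roll":0.12},
    {"translation":[0,0,0],"roll":0.12},
    {"translation":[0,0,0],"roll":0},
    {"translation":[0,0,0],"roll":0}
  ]
}}

```text
time: 2.97
tool_pos: [0.4641, 0.1768, 0.2507]
tool_rot: [3.142, -0.0, 1.761]
contact_force: [0.5, 0.1, 0.5]
opening: 0.0415
grip_force: 0.0
```

```bash
python3 - <<'E'
from cell import *
from h import *
import cv2
s=observe();print(s['time'],s['tool_pos'],s['tool_rot'],s['opening'],s['qpos'],s['contact_force'])
im=read_camera('wrist');cv2.imwrite('pics/w1.png',im[:,:,::-1])
k=get_calibration('wrist');print(k)
for n in('handle_a','lid_a'):print([(np.round(d['at'],3),d['confidence']) for d in search_frame('wrist',n)])
E
```

```text
2.9667 [0.46408351 0.17677061 0.25072994] [ 3.14157227e+00 -6.14556070e-05  1.76144743e+00] 0.04154841546180928 [2.09436782e-01 2.56604903e-01 1.51895464e+00 6.23649101e-05
 1.36601157e+00 1.87729982e-02] [0.50602403 0.06218966 0.49748971]
{'camera_matrix': array([[331.76562368,   0.        , 252.26656679],
       [  0.        , 331.76562368, 193.4256696 ],
       [  0.        ,   0.        ,   1.        ]]), 'world_from_camera': array([[ 9.81912645e-01, -1.81195300e-01, -5.49164896e-02,
         4.49088365e-01],
       [ 1.89333332e-01,  9.38671297e-01,  2.88182382e-01,
         2.54139685e-01],
       [-6.68760609e-04, -2.93367447e-01,  9.55999526e-01,
         4.29645593e-01],
       [ 0.00000000e+00,  0.00000000e+00,  0.00000000e+00,
         1.00000000e+00]])}
[(array([0.603, 0.219, 0.108]), 0.9)]
[(array([0.603, 0.221, 0.107]), 0.94)]
```

View pics/w1.png

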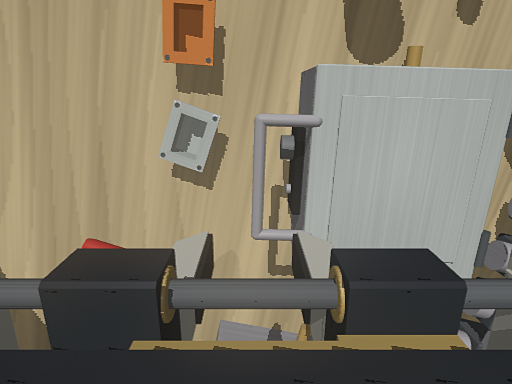

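The bar shows from about (260,120) to (258,234), nearly square to the fingers' closing line. The fingers straddle it, with the lid on the right.

```bash
python3 - <<'E'
from cell import *
from h import *
k=get_calibration('wrist');s=observe()
a=px2w(k,261,121,.104);b=px2w(k,258,234,.104);c=(a+b)/2
print(a,b,c,np.hypot(*(a-b)[:2]),np.arctan2(-(a-b)[0],(a-b)[1]))
print(px2w(k,305,72,.106),px2w(k,500,68,.106))
print(totool(s,np.r_[c[:2],.084]-s['tool_pos'])*1000)
E
```

```text
[0.46231194 0.22915583 0.104     ] [0.48230053 0.11266435 0.104     ] [0.47230624 0.17091009 0.104     ] 0.11819395034547306 0.16993357243686874
[0.49324434 0.28011802 0.106     ] [0.66745063 0.3169867  0.106     ]
[ -7.30308238   6.94585869 166.72796863]
```

Emit:
{"op": "step_arm", "data": {
  "commands": [
    {"translation":[-3.5,3.5,10],"roll":0.01},
    {"translation":[-3.5,3.5,25],"roll":0},
    {"translation":[0,0,30],"roll":0},
    {"translation":[0,0,25],"roll":0},
    {"translation":[0,0,20],"roll":0},
    {"translation":[0,0,15],"roll":0},
    {"translation":[0,0,15],"roll":0},
    {"translation":[0,0,15],"roll":0},
    {"translation":[0,0,12],"roll":0},
    {"translation":[0,0,0],"roll":0}
  ]
}}

```text
time: 3.95
tool_pos: [0.4705, 0.1705, 0.0808]
tool_rot: [-3.136, 0.0, 1.748]
contact_force: [0.2, 0.1, -0.4]
opening: 0.0414
grip_force: 0.0
```

Emit:
{"op": "step_arm", "data": {
  "commands": [
    {"translation":[0,0,0],"roll":0},
    {"translation":[0,0,0],"roll":0},
    {"translation":[0,0,0],"roll":0},
    {"translation":[0,0,0],"roll":0},
    {"translation":[0,0,0],"roll":0},
    {"translation":[0,0,0],"roll":0}
  ],
  "fingers": 0,
  "grip_force": 25
}}

```text
time: 4.45
tool_pos: [0.4713, 0.171, 0.0841]
tool_rot: [-3.14, -0.0, 1.748]
contact_force: [-4.1, -1.2, 4.3]
opening: 0.0087
grip_force: 24.0
```

Emit:
{"op": "step_arm", "data": {
  "commands": [
    {"translation":[0,0.2,-10.5],"roll":0},
    {"translation":[0,0.7,-10.4],"roll":0},
    {"translation":[0,1.2,-10.4],"roll":0},
    {"translation":[0,1.5,-10.4],"roll":0},
    {"translation":[0,0,0],"roll":0},
    {"translation":[0,0,0],"roll":0}
  ]
}}

```text
time: 4.95
tool_pos: [0.4763, 0.1719, 0.1258]
tool_rot: [3.14, -0.0, 1.748]
contact_force: [0.1, -1.0, 0.1]
opening: 0.0003
grip_force: 0.0
```

```bash
python3 - <<'E'
from cell import *
import cv2
im=read_camera('wrist')
im2=read_camera('side')[120:250,190:380]
im2=cv2.resize(im2,None,fx=2.05,fy=2.95)
import numpy as np
cv2.imwrite('pics/w2.png',np.hstack([cv2.resize(im,(400,384)),im2[:384,:389]])[:,:,::-1])
E
```

```text
(no output)
```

View pics/w2.png

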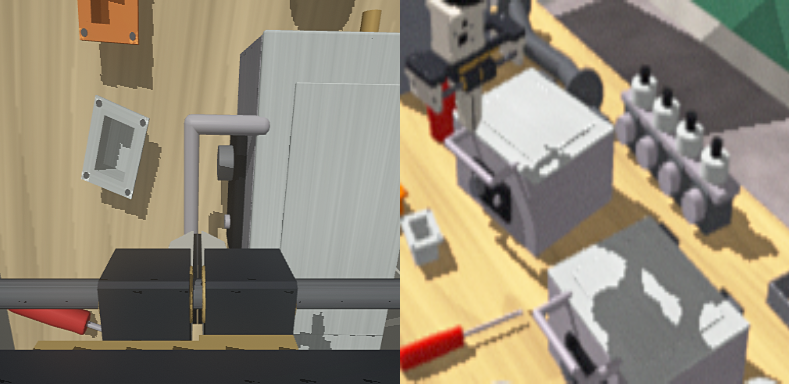

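The fingers slipped off the bar, which is still below them with the lid shut. I'll grip again, deeper.

Emit:
{"op": "step_arm", "data": {
  "commands": [
    {"translation":[0,-2.5,0],"roll":0},
    {"translation":[0,-2.5,0],"roll":0},
    {"translation":[0,0,0],"roll":0},
    {"translation":[0,0,0],"roll":0},
    {"translation":[0,0,0],"roll":0},
    {"translation":[0,0,10],"roll":0},
    {"translation":[0,0,10],"roll":0},
    {"translation":[0,0,10],"roll":0},
    {"translation":[0,0,10],"roll":0},
    {"translation":[0,0,9],"roll":0},
    {"translation":[0,0,0],"roll":0},
    {"translation":[0,0,0],"roll":0}
  ],
  "fingers": 0.45
}}

```text
time: 6.05
tool_pos: [0.4706, 0.1709, 0.0759]
tool_rot: [-3.14, -0.0, 1.748]
contact_force: [0.8, -0.6, -0.0]
opening: 0.0413
grip_force: 0.0
```

Emit:
{"op": "step_arm", "data": {
  "commands": [
    {"translation":[0,0,0],"roll":0},
    {"translation":[0,0,0],"roll":0},
    {"translation":[0,0,0],"roll":0},
    {"translation":[0,0,0],"roll":0},
    {"translation":[0,0,0],"roll":0},
    {"translation":[0,0,0],"roll":0}
  ],
  "fingers": 0,
  "grip_force": 25
}}

```text
time: 6.55
tool_pos: [0.4712, 0.171, 0.0767]
tool_rot: [3.141, -0.0, 1.748]
contact_force: [0.4, 0.0, -0.1]
opening: 0.011
grip_force: 25.0
```

Emit:
{"op": "step_arm", "data": {
  "commands": [
    {"translation":[0,0.2,-10.5],"roll":0},
    {"translation":[0,0.7,-10.4],"roll":0},
    {"translation":[0,1.2,-10.4],"roll":0},
    {"translation":[0,1.5,-10.4],"roll":0},
    {"translation":[0,0,0],"roll":0},
    {"translation":[0,0,0],"roll":0}
  ],
  "grip_force": 35
}}

```text
time: 7.05
tool_pos: [0.4746, 0.1715, 0.1179]
tool_rot: [3.141, -0.0, 1.748]
contact_force: [1.8, -0.3, -4.0]
opening: 0.011
grip_force: 35.0
```

Emit:
{"op": "step_arm", "data": {
  "commands": [
    {"translation":[0,2.1,-10.2],"roll":0},
    {"translation":[0,2.5,-10.2],"roll":0},
    {"translation":[0,2.9,-10.1],"roll":0},
    {"translation":[0,3.4,-9.9],"roll":0},
    {"translation":[0,3.8,-9.7],"roll":0},
    {"translation":[0,4.2,-9.6],"roll":0},
    {"translation":[0,4.6,-9.4],"roll":0},
    {"translation":[0,5.1,-9.2],"roll":0},
    {"translation":[0,5.4,-9.0],"roll":0},
    {"translation":[0,5.8,-8.7],"roll":0},
    {"translation":[0,0,0],"roll":0},
    {"translation":[0,0,0],"roll":0}
  ]
}}

```text
time: 8.05
tool_pos: [0.511, 0.1775, 0.2131]
tool_rot: [-3.134, 0.001, 1.748]
contact_force: [-8.5, -4.4, 1.6]
opening: 0.0108
grip_force: 35.0
```

Emit:
{"op": "step_arm", "data": {
  "commands": [
    {"translation":[0,5.2,-8.4],"roll":0},
    {"translation":[0,6.5,-8.2],"roll":0},
    {"translation":[0,7.0,-7.8],"roll":0},
    {"translation":[0,7.2,-7.6],"roll":0},
    {"translation":[0,7.6,-7.2],"roll":0},
    {"translation":[0,0,0],"roll":0}
  ]
}}

```text
time: 8.55
tool_pos: [0.5446, 0.183, 0.2546]
tool_rot: [-3.136, 0.002, 1.747]
contact_force: [-14.0, -7.3, 12.7]
opening: 0.0105
grip_force: 35.0
```

Emit:
{"op": "step_arm", "data": {
  "commands": [
    {"translation":[0,7.8,-7.0],"roll":0},
    {"translation":[0,8.2,-6.5],"roll":0},
    {"translation":[0,8.4,-6.2],"roll":0},
    {"translation":[0,8.7,-5.8],"roll":0},
    {"translation":[0,9.0,-5.4],"roll":0},
    {"translation":[0,0,0],"roll":0},
    {"translation":[0,0,0],"roll":0},
    {"translation":[0,0,0],"roll":0},
    {"translation":[0,0,0],"roll":0}
  ]
}}

```text
time: 9.3
tool_pos: [0.5861, 0.19, 0.2874]
tool_rot: [-3.14, 0.003, 1.747]
contact_force: [-12.6, -7.9, 20.2]
opening: 0.0105
grip_force: 35.0
```

```bash
python3 - <<'E'
from cell import *
import cv2,numpy as np
s=observe();print(s['tool_pos'],s['contact_force'],s['torque'],s['opening'])
for c in('top','side'): cv2.imwrite(f'pics/{c}3.png',read_camera(c)[:,:,::-1])
E
```

```text
[0.58614956 0.18996487 0.28735063] [-12.56226781  -7.94255262  20.15088163] [-1.54878339  2.39414813 -0.07958055] 0.010470349459311665
```

View pics/side3.png

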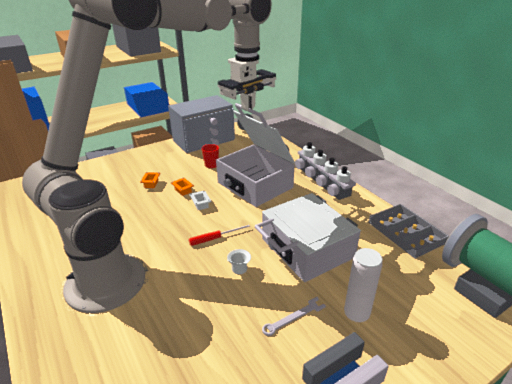

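View pics/top3.png

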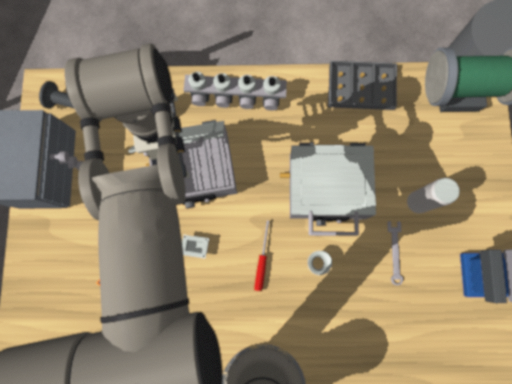

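The bowl's lid is up near 60° and the other lid is shut; the bowl, trumpet and screwdriver have not moved. The arm is pressing radially toward the hinge with about 24 N, so I'll relax that.

Emit:
{"op": "step_arm", "data": {
  "commands": [
    {"translation":[0,-1.0,-1.5],"roll":0},
    {"translation":[0,-0.5,-1.0],"roll":0},
    {"translation":[0,0,0],"roll":0},
    {"translation":[0,0,0],"roll":0},
    {"translation":[0,0,0],"roll":0},
    {"translation":[0,0,0],"roll":0},
    {"translation":[0,0,0],"roll":0},
    {"translation":[0,0,0],"roll":0}
  ]
}}

```text
time: 10.07
tool_pos: [0.5855, 0.1899, 0.2872]
tool_rot: [-3.139, 0.003, 1.747]
contact_force: [-4.9, -6.4, 8.1]
opening: 0.0106
grip_force: 35.0
```

```bash
python3 - <<'E'
from cell import *
import cv2,numpy as np
s=observe();print(s['time'],s['tool_pos'],s['contact_force'],s['opening'],np.abs(s['qvel']).max())
im=read_camera('wrist');cv2.imwrite('pics/w4.png',im[:,:,::-1])
c=read_camera('side')[90:210,200:310];cv2.imwrite('pics/s4.png',cv2.resize(c,None,fx=5,fy=5,interpolation=2)[:,:,::-1])
E
```

```text
10.0667 [0.58554041 0.18986534 0.28720239] [-4.85670764 -6.43117147  8.07035449] 0.01064127286599248 0.0025653147073377066
```

View pics/s4.png

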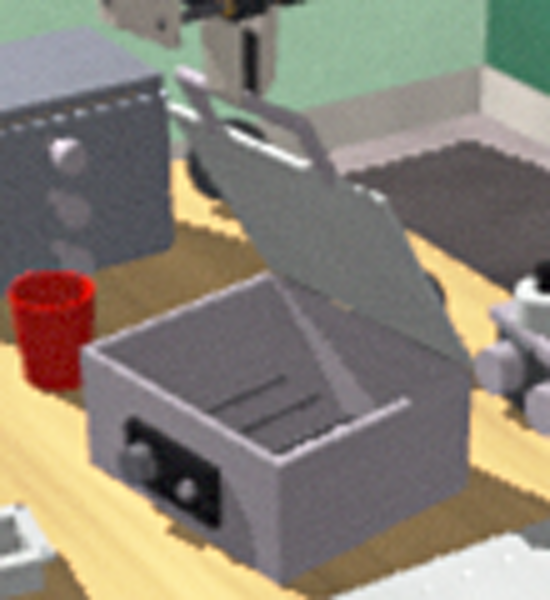

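View pics/w4.png

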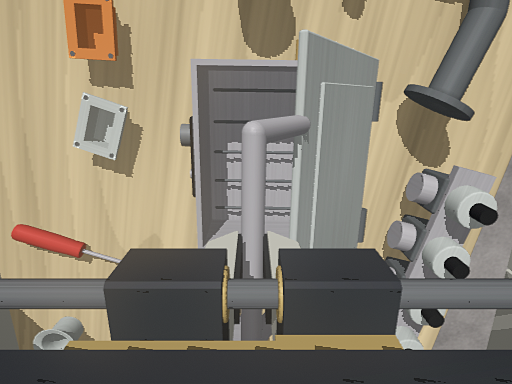

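```bash
python3 - <<'E'
from cell import *
from h import *
k=get_calibration('wrist');K=k['camera_matrix'];T=np.linalg.inv(k['world_from_camera'])
c0=np.array([.4715,.171]);t=.17;ex=np.array([np.cos(t),np.sin(t)]);ey=np.array([-np.sin(t),np.cos(t)])
for a in(50,55,58,60,62,65):
    r=np.radians(a);o=[]
    for L in(.24,.19):
        p=np.r_[c0+ex*(.24-L*np.cos(r))+ey*.054,.103+L*np.sin(r),1]
        q=T@p;w=K@(q[:3]*[1,-1,-1]);o.append((w[:2]/w[2]).round())
    print(a,o)
E
```

```text
50 [array([198., 138.]), array([257., 130.])]
55 [array([227., 142.]), array([278., 132.])]
58 [array([247., 144.]), array([293., 134.])]
60 [array([263., 146.]), array([303., 134.])]
62 [array([279., 147.]), array([314., 135.])]
65 [array([305., 149.]), array([330., 136.])]
```

```bash
python3 -c "
from cell import *
print(hand_in())"
```

```text
the job is handed in; nothing more can be done
None
```

I handed the job in with the float bowl's tank lid (the left tank) gripped and held steady at about 59–60°; the other lid is shut and nothing else looked moved in the camera views, though the first grip slipped off the bar and I had to re-grip.

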